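Weigh an arcade joystick on the bench beam balance

ROBOT

A 7-joint arm with a two-finger parallel gripper is mounted at the origin on the work surface. World frame = base frame: x ahead of the robot, y to its left, z up, the work surface at z = 0. Lengths are in m, angles in rad, forces in N, time in s.
With the tool pointing down it reaches from about 0.35 to 0.9 m from the base axis. Payload 8.1 kg.
Tool frame: the origin (TCP) lies at the centre of the arm's flange, where the gripper is bolted on; the fingertips stand 178 mm ahead of it and the grasp point (between the pads) lies 159 mm ahead of it; x points along the fingers, z is the direction in which the jaws open and shut, and the axes are right-handed (so a half turn about x gives the same grasp; the last joint's range is limited). The gripper opens to 92 mm and grips with 3 to 60 N. Pads are 19 mm wide; open, the fingers measure 130 mm over their backs; the gripper's body (75 mm by 190 mm) begins 47 mm behind the grasp point.
Start: joints at [1.179, 0.434, 0.025, 1.573, -0.012, 1.134, -0.075], TCP at [0.178, -0.599, 0.405] pointing down, gripper open.
Joint ranges: [-2.62, 2.62], [-0.44, 2.09], [-1.27, 1.32], [0.08, 2.57], [-1.32, 4.46], [0.12, 2], [-2.74, 2.74]. Speed limits (rad/s): [2.22, 2.22, 3.01, 3.01, 3.14, 3.14, 3.14].

INTERFACE

Orientations are given as a rotation vector (axis times angle).
In Python, from cell import arm, get_image, search_frame, pinpoint gives the robot as it stands.
- The arm moves only by the tool arm_command, never from a script. Its argument "motion" is a list of rows, each a list of 7 numbers: the finger opening in mm, from 0 to 91.8, then the shift along the tool's x, y, z in mm, then the turn, a rotation vector about the tool's x, y, z in degrees. In form: [[fingers, x, y, z, ax, ay, az], ...]. A call has 1 to 5 rows; each row shifts and turns the commanded pose from where the row before left it, along the tool's axes as they then stand; what a row does not reach is not made up. A row lasts 1/8 s, in which the tool goes at most 62.5 mm and 10.7 degrees, less where a joint would pass 70% of its speed; a pose out of reach is approached as far as the arm can. A call with a gripper value outside its range is refused whole. The fingers move at their own pace and stop on an object; "newtons" is the grip in N (left out, the last holds). Time passes only in rows, so rows that do not move let the fingers close. It gives the time, the measured TCP pose, the force and the opening at its end, in the units of the state.
- arm.observe(): the state, without advancing time (a new reading comes with each control period).
- get_image(name): name is "side" or "top" or "wrist"; returns a dict with "frame" (400x640x3 uint8, red, green, blue), "range_z" (400x640 float32, m along the optical axis (not along the pixel's ray), 0 where there is no reading), "K" (3x3 intrinsics, pixels), "distortion" ([k1, k2, p1, p2, k3] as OpenCV has them; the pictures are not rectified), "origin" and "rotation" of the camera in the world; the wrist camera has in their place "tool_from_camera" (4x4, takes a point from camera to tool coordinates, whose origin is the TCP and whose axes are the tool frame's). Camera axes: x right, y down, z forward; pixel columns grow to the right and rows downward; lengths in m; the calibration is good to about 2 mm. A picture is of the moment at which its call begins: read the wrist's pose just before it.
- arm.sign_off(): hands the job in, once; it reports no verdict.
Trained networks look in the newest picture that a camera, given by its name, has taken for a name from the list of things; names that differ only in an ending like _2 or _b are one class to them, and where a whole thing is asked for, a point or a joint stands for the part that bears it (a point fixed in the world has none). Each returns a list of dicts, best first, with "p" (0 to 1); they miss things now and then, are a little off and sometimes report something else, mostly with a low value. They report only what shows in the picture. A call takes as long as a camera call. They do not tell look-alikes from the thing itself.
- search_frame(camera, target): "point" ([x, y, z] in m, in world coordinates, good to about 4 mm: the middle of the surface that is visible of it).
- pinpoint(camera, target): "point" ([x, y, z] in m, in world coordinates, good to about 4 mm: a listed point, or the origin of a listed thing).
The state is a dict: "clock": time; "joints": joint angles; "dq": joint speeds; "joint_efforts": joint torques, N m; "position": TCP position; "ee_rot": TCP orientation; "force": force on the tool from outside, world axes, zero at the start; "ft_torque": the same for the moment, N m; "width": opening from 0.0 (shut) to 1.0 (fully open).
Only numpy, scipy, OpenCV 4.12 (cv2) and the standard library are available. Lean on these libraries where they do the work, as an engineer would, in place of code of your own. Each camera call takes 0.05 s, during which the arm holds its last target. There are 200 camera calls.

TASK

Weigh the arcade joystick: gently hang it by its mounting plate in the fork of the beam balance, pressing it into the fork with no more than 25 N, and let go of it. Then nudge the brass poise along the beam until the free beam rests level, and leave it so with the joystick still hanging in the fork. The balance is delicate: push lightly, never clamp the poise or bear on the beam or poise with more than 20 N, and leave the other parts on the bench alone.

Things in the scene. Friction and masses are not known exactly. Their poses are not given: they have to be found in the camera images.
- balance: Grey stand bolted to the bench. Origin on the bench under the pivot; +y along the beam to the fork end, -y to the poise end. Foot 150 x 110 x 14 mm; cheeks beside the beam at x 14 to 22 mm each side, y +-15 mm, top 142 mm up. A 10 mm high foot bar runs to an index mast (170 mm high) at y = -264 mm, whose white mark, at pivot height 130 mm, faces the white mark on the tip of the level beam.
- beam: The aluminium beam with all it carries. Origin at the pivot (130 mm above the bench), axes as the stand's when level. Bar 12 mm wide, 16 mm high, y = +50 to -245 mm. At +y a cross bar (y = 50 to 62 mm) and the fork's two rails along y, 60 to 150 mm, each 12 mm wide, 37 to 49 mm off the middle, tops 6 mm above the origin. Steel counterweight at y = 24 to 48 mm.
- fork (a point): Middle of the fork, level with the rail tops, 100 mm from the pivot; turns with the beam (x across, y along the rails). The gap between the rails is 74 mm wide and open from above; four lips on the rails (10 mm high, inner faces at y = +33 and -33 mm) keep the plate in place.
- poise: Brass poise, 0.25 kg, on the beam: block 34 (x) x 36 (along beam) x 30 mm high, and an upright of 24 x 24 mm, 48 mm tall, on it. Origin in the bar's middle. It slides 65 to 225 mm from the pivot on the -y side, about 1.5 N friction, and stays where left. It starts at 65 to 100 mm; balance lies at 120 to 205 mm, set by the joystick's hidden weight.
- poise_top (a point): Centre of the top face of the poise's 24 x 24 mm upright, 63 mm above the poise's origin.
- joystick: Arcade joystick, 0.24 to 0.40 kg, standing on its switch box. Origin: centre of the box's underside (56 (x) x 44 (y) x 42 mm high). On it a steel plate 100 (x) x 56 (y) x 4 mm, then a 10 mm shaft and a 35 mm ball. It hangs ball up: box between the rails, plate flat on both rails between the lips, long side across the fork (either way round).
- ball (a point): Centre of the joystick's ball, 110 mm above its origin.
- plate (a point): Centre of the underside of the joystick's mounting plate, axes as the joystick's; coincides with the fork's middle when hung.
- button1: Bystander: black push button unit, 34 mm diameter, 50 mm high; origin at its foot.
- button2: Bystander: another such push button unit.
- carton: Bystander: small cardboard box 70 x 100 x 35 mm; origin under its centre.
- adapter: Bystander: black power adapter, about 45 x 98 x 30 mm; origin under its centre.
- tilt (a joint): Tilt of the beam, rad: 0 level, + is poise end down, fork up; stops at +-0.08. Sprung, damped pivot (0.4 N m/rad, settles in 1.5 s). Near balance 1 mm of poise travel tilts the free beam about 0.006 rad; pushing the poise also tips it, so read it untouched. Empty it lies on the + stop; with joystick hung and poise at its start, on the - stop.
Not all that is in view belongs to the job. Leave any pink look-alike of the joystick alone.

How it is judged:
By the outcome, as a careful person would: the job done as asked, in the order asked, and still so for the second after the job is handed in, with the robot touching nothing.
It also fails if it takes over 67 s, if anything falls off the work surface, if the arm or the gripper's body presses on something with over 40 N, if the wrist force passes 120 N, or if a joint passes its speed limit or range.

## Working session

There is one attempt and no reset: what is moved stays moved. The work goes in short steps, Python scripts to look and compute and a tool call to move; the robot and the scene stay as the last step left them, time stands still between calls to the robot, and variables do not carry over. Pictures are saved under pics/ and viewed, about 8 in all and at most 12, crops included, and the job is handed in when it is done.

Besides the shell and the picture viewer there is one more tool, called after "Emit:" by a JSON object that holds its "method" and its "body". arm_command: Moves the arm, as the interface text tells. Its arguments: {"type":"object","properties":{"motion":{"type":"array"},"newtons":{"type":"number"}},"required":["motion"]}

```bash
ls; mkdir -p pics
cat > look.py <<'E'
import cv2,sys,numpy as np
from cell import arm,get_image,search_frame,pinpoint
def save(c,n):
    im=get_image(c); cv2.imwrite(f'pics/{n}.png',im['frame'][:,:,::-1]); return im
E
python3 - <<'E'
from look import *
s=arm.observe();print({k:np.round(v,3) for k,v in s.items()})
a=save('top','top0');b=save('side','side0')
cv2.imwrite('pics/both0.png',np.vstack([a['frame'],b['frame']])[:,:,::-1][:, :])
for c in('top','side'):
  for t in('balance','beam','fork','poise_top','poise','joystick','ball','plate','button1','carton','adapter'):
    print(c,t,[(np.round(d['point'],3).tolist(),round(d['p'],2)) for d in pinpoint(c,t)][:3])
im=cv2.imread('pics/both0.png');cv2.imwrite('pics/both0.png',cv2.resize(im,(480,600)))
E
```

```text
pics
{'clock': np.float64(0.0), 'joints': array([ 1.179,  0.435,  0.025,  1.574, -0.012,  1.134, -0.075]), 'dq': array([ 0.   ,  0.001,  0.001,  0.001,  0.   , -0.   ,  0.001]), 'joint_efforts': array([ 0.0000e+00, -6.6785e+01,  9.8500e-01, -3.1447e+01, -6.1000e-02,
        4.3000e-02,  0.0000e+00]), 'position': array([ 0.178, -0.599,  0.404]), 'ee_rot': array([ 0.995,  1.333, -0.993]), 'force': array([ 0.523,  0.671, -0.445]), 'ft_torque': array([0.002, 0.002, 0.046]), 'width': np.float64(1.002)}
top balance [([0.578, 0.015, 0.002], 0.96), ([0.388, 0.132, 0.0], 0.62)]
top beam [([0.575, 0.011, 0.13], 0.7)]
top fork [([0.564, 0.108, 0.142], 0.65), ([0.395, -0.258, -0.0], 0.45), ([0.473, 0.335, 0.043], 0.2)]
top poise_top [([0.591, -0.063, 0.185], 0.72)]
top poise [([0.475, 0.334, 0.039], 0.69), ([0.386, 0.132, -0.004], 0.63), ([0.592, -0.06, 0.126], 0.57)]
top joystick [([0.447, 0.468, -0.001], 0.87), ([0.47, 0.336, 0.001], 0.85), ([0.626, 0.307, -0.004], 0.59)]
top ball [([0.624, 0.308, 0.11], 0.93), ([0.333, 0.256, 0.112], 0.9), ([0.471, 0.333, 0.113], 0.86)]
top plate [([0.334, 0.
[... 437 characters left out ...]
.008, 0.127], 0.6)]
side fork [([0.562, 0.109, 0.145], 0.73)]
side poise_top [([0.593, -0.064, 0.189], 0.98)]
side poise [([0.591, -0.064, 0.121], 0.64), ([0.475, 0.336, -0.001], 0.17)]
side joystick [([0.445, 0.467, -0.0], 0.97), ([0.473, 0.336, -0.002], 0.7), ([0.336, 0.254, -0.003], 0.66)]
side ball [([0.452, 0.469, 0.113], 0.92), ([0.634, 0.308, 0.111], 0.87), ([0.476, 0.338, 0.105], 0.82)]
side plate [([0.444, 0.467, 0.041], 0.94), ([0.472, 0.336, 0.045], 0.83), ([0.341, 0.257, 0.041], 0.76)]
side button1 [([0.384, 0.132, -0.0], 0.74), ([0.36, 0.008, -0.002], 0.73)]
side carton [([0.785, 0.242, -0.005], 0.63)]
side adapter [([0.397, -0.257, 0.002], 0.75), ([0.594, -0.064, 0.188], 0.36)]
```

View pics/top0.png

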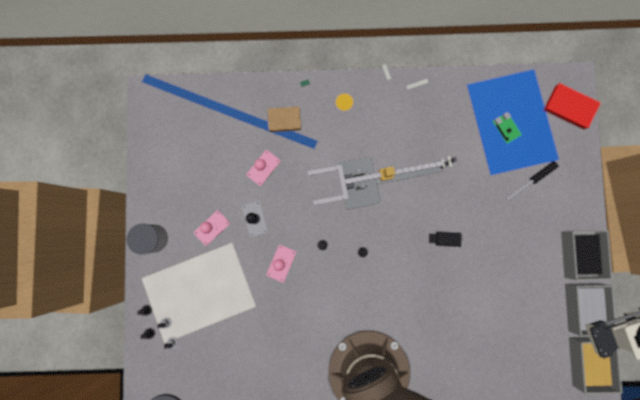

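View pics/side0.png

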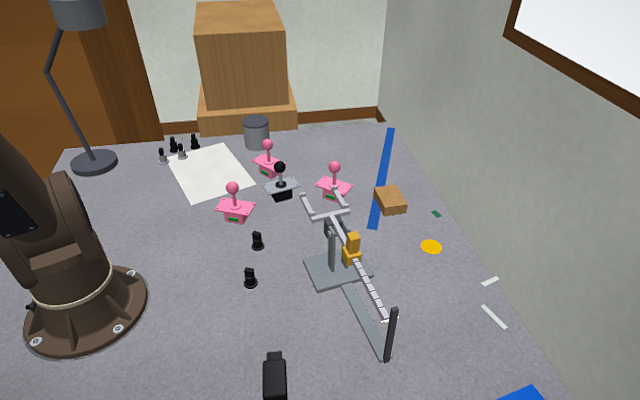

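The real joystick is the grey one with the black ball at top px (253,218), about (0.473, 0.336). The pink look-alikes are at top px (263,165), (281,263) and (211,228). Next I measure yaws from the depth data.

```bash
cat >> look.py <<'E'
from scipy.spatial.transform import Rotation as R
def cloud(im,T=None):
    h,w=im['range_z'].shape
    v,u=np.mgrid[:h,:w]; n=cv2.undistortPoints(np.stack([u,v],-1).reshape(-1,1,2).astype(np.float64),im['K'],np.array(im['distortion'],float)).reshape(h,w,2)
    z=im['range_z'].astype(float); p=np.dstack([n*z[...,None],z])
    if T is None: return p@np.array(im['rotation']).T+im['origin']
    tc=np.array(im['tool_from_camera']); p=p@tc[:3,:3].T+tc[:3,3]
    return p@R.from_rotvec(T['ee_rot']).as_matrix().T+T['position']
def wrist(n):
    s=arm.observe(); im=save('wrist',n); return im,cloud(im,s),s
E
python3 - <<'E'
from look import *
print(R.from_rotvec(arm.observe()['ee_rot']).as_matrix().round(3))
for c in('top','side'):
    im=get_image(c);p=cloud(im);f=im['frame'].astype(int)
    d=np.hypot(p[...,0]-.473,p[...,1]-.336)
    m=(d<.07)&(p[...,2]>.038)&(p[...,2]<.056)
    q=p[m]; r=cv2.minAreaRect(q[:,:2].astype(np.float32)*1000); print(c,'plate',m.sum(),r,q.mean(0))
    m=(d<.04)&(p[...,2]>.105); print(c,'ball',m.sum(),p[m].mean(0),p[m][:,2].max())
    m=(abs(p[...,0]-.59)<.1)&(p[...,1]>-.3)&(p[...,1]<.2)&(p[...,2]>.09)&(p[...,2]<.16)
    q=p[m]; r=cv2.minAreaRect(q[:,:2].astype(np.float32)*1000); print(c,'beam',m.sum(),r)
    b=q[(q[:,1]<-.09)&(q[:,1]>-.21)]; print(' bar line',np.polyfit(b[:,1],b[:,0],1), b[:,2].mean())
    m=(abs(p[...,0]-.59)<.1)&(abs(p[...,1]+.06)<.06)&(p[...,2]>.178); print(c,'poisetop',m.sum(),np.median(p[m],0) if m.any() else 0)
E
```

```text
[[-0.     0.959  0.285]
 [-0.     0.285 -0.959]
 [-1.    -0.     0.   ]]Traceback (most recent call last):
  File "<stdin>", line 4, in <module>
  File "look.py", line 10, in cloud
    if T is None: return p@np.array(im['rotation']).T+im['origin']
                         ~~~~~~~~~~~~~~~~~~~~~~~~~~~~^~~~~~~~~~~~~
ValueError: operands could not be broadcast together with shapes (400,640) (3,)
```

```bash
sed -i "s/np.array(im\['rotation'\])/R.from_rotvec(im['rotation']).as_matrix()/" look.py
cat > m1.py <<'E'
from look import *
for c in('top','side'):
    im=get_image(c);print(im['rotation'],im['origin']);p=cloud(im);f=im['frame'].astype(int)
    d=np.hypot(p[...,0]-.473,p[...,1]-.336)
    m=(d<.07)&(p[...,2]>.038)&(p[...,2]<.056)
    q=p[m]; r=cv2.minAreaRect(q[:,:2].astype(np.float32)*1000); print(c,'plate',m.sum(),r,q.mean(0))
    m=(d<.04)&(p[...,2]>.105); print(c,'ball',m.sum(),p[m].mean(0),p[m][:,2].max())
    m=(abs(p[...,0]-.59)<.1)&(p[...,1]>-.3)&(p[...,1]<.2)&(p[...,2]>.09)&(p[...,2]<.16)
    q=p[m]; r=cv2.minAreaRect(q[:,:2].astype(np.float32)*1000); print(c,'beam',m.sum(),r)
    b=q[(q[:,1]<-.09)&(q[:,1]>-.21)]; print(' bar line',np.polyfit(b[:,1],b[:,0],1), b[:,2].mean())
    m=(abs(p[...,0]-.59)<.1)&(abs(p[...,1]+.06)<.06)&(p[...,2]>.178); print(c,'poisetop',m.sum(),np.median(p[m],0) if m.any() else 0)
E
python3 m1.py
```

```text
[-2.14464663  2.20047718 -0.07987387] [0.42899916 0.11769902 1.48203966]
top plate 492 ((470.994384765625, 335.4617919921875), (99.9168701171875, 57.1501579284668), 14.560781478881836) [0.47024267 0.33278341 0.04757169]
top ball 113 [0.47092117 0.33349868 0.1231102 ] 0.13378696975703308
top beam 1167 ((587.1011962890625, -46.02906799316406), (98.77444458007812, 418.54339599609375), 9.981526374816895)
 bar line [-0.16326895  0.57842457] 0.12520453687272906
top poisetop 79 [ 0.58821192 -0.06166422  0.18748477]
[-2.2410141   0.20436654 -0.10074078] [ 0.40417561 -0.68933194  0.79088018]
side plate 391 ((472.695556640625, 334.3284606933594), (100.45618438720703, 63.14066696166992), 15.339910507202148) [0.47223852 0.33053648 0.04572049]
side ball 101 [0.47222958 0.32641964 0.11742037] 0.12701886755605274
side beam 2202 ((588.1058959960938, -45.387115478515625), (99.50865936279297, 420.2469482421875), 9.9075345993042)
 bar line [-0.16630199  0.57821757] 0.12185754903628988
side poisetop 119 [ 0.58901776 -0.06774686  0.18551865]
```

Emit:
{"method": "arm_command", "body": {"motion": [[91.8,0,45,-42,0,0,0],[91.8,0,45,-42,0,0,0],[91.8,0,45,-42,0,0,0],[91.8,0,45,-42,0,0,0],[91.8,0,45,-42,0,0,0]], "newtons": 15}}

```text
clock: 1.98
position: [0.3346, -0.3319, 0.4051]
ee_rot: [0.994, 1.331, -0.994]
force: [0.8, -0.1, 0.4]
width: 1.005
```

Emit:
{"method": "arm_command", "body": {"motion": [[91.8,0,27,-50,0,0,0],[91.8,0,27,-50,0,0,0],[91.8,0,27,-50,0,0,0],[91.8,0,27,-50,0,0,0],[91.8,0,27,-50,0,0,0]]}}

```text
clock: 2.6
position: [0.3922, -0.0539, 0.4051]
ee_rot: [0.994, 1.331, -0.994]
force: [1.0, -0.8, 1.1]
width: 0.999
```

Emit:
{"method": "arm_command", "body": {"motion": [[91.8,0,27,-50,0,0,0],[91.8,0,27,-50,0,0,0],[91.8,0,27,-50,0,0,0],[91.8,0,27,-50,0,0,0],[91.8,0,0,0,0,0,0]]}}

```text
clock: 3.22
position: [0.4386, 0.1712, 0.405]
ee_rot: [0.991, 1.336, -0.987]
force: [0.1, -0.7, 0.5]
width: 0.998
```

```bash
cat >> look.py <<'E'
def go(x,y,z,yaw=None):
    s=arm.observe(); M=R.from_rotvec(s['ee_rot']).as_matrix()
    print('tool shift mm',(M.T@(np.array([x,y,z])-s['position'])*1000).round(1),'yaw now',np.degrees(np.arctan2(M[1,1],M[0,1])).round(2))
E
python3 - <<'E'
from look import *
im,p,s=wrist('w1')
d=np.hypot(p[...,0]-.473,p[...,1]-.336)
m=(d<.07)&(p[...,2]>.038)&(p[...,2]<.056)
if m.sum()>50: print('plate',m.sum(),cv2.minAreaRect(p[m][:,:2].astype(np.float32)*1000),p[m].mean(0))
m=(d<.04)&(p[...,2]>.1); print('ball',m.sum(),p[m].mean(0) if m.any() else 0)
m=(abs(p[...,0]-.58)<.12)&(p[...,1]<.2)&(p[...,2]>.1)&(p[...,2]<.2);print('beam',m.sum(),cv2.minAreaRect(p[m][:,:2].astype(np.float32)*1000) if m.any() else 0)
print([(d['point'],d['p']) for d in pinpoint('wrist','fork')],[(d['point'],d['p']) for d in pinpoint('wrist','ball')])
go(.472,.335,.405)
E
```

```text
plate 5511 ((472.9547424316406, 335.2428283691406), (100.87969970703125, 58.144283294677734), 14.237524032592773) [0.47514744 0.33259383 0.04610745]
ball 1721 [0.47412834 0.33015388 0.12054994]
beam 13475 ((570.3543090820312, 55.0478515625), (97.77395629882812, 214.7676239013672), 10.077054977416992)
[] [([0.4733, 0.3376, 0.1147], 0.83)]
tool shift mm [  -0.6   80.  -152.5] yaw now 16.52
```

View pics/w1.png

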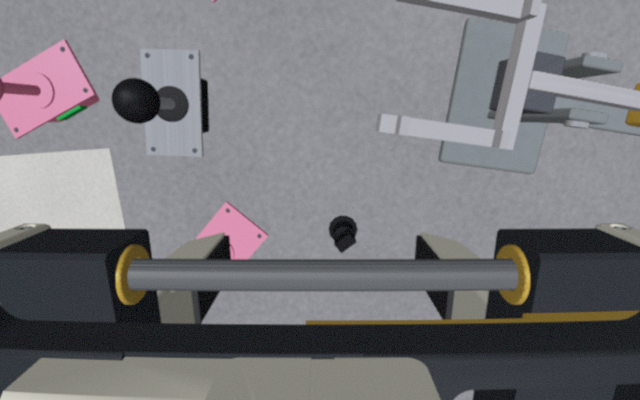

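Emit:
{"method": "arm_command", "body": {"motion": [[91.8,0,27,-51,0,0,0],[91.8,0,27,-51,0,0,0],[91.8,0,27,-51,0,0,0],[91.8,20,0,0,0,0,0],[91.8,0,0,0,0,0,0]]}}

```text
clock: 4.0
position: [0.473, 0.3348, 0.3832]
ee_rot: [0.992, 1.332, -0.998]
force: [-0.1, 0.2, -0.1]
width: 1.004
```

Run:
```python
from look import *
im,p,s=wrist('w2')
d=np.hypot(p[...,0]-.473,p[...,1]-.336)
m=(d<.035)&(p[...,2]>.105); print('ball',m.sum(),p[m].mean(0) if m.any() else 0)
print([(d['point'],d['p']) for d in pinpoint('wrist','ball')])
go(.473,.335,.269)
```

```text
ball 26985 [0.49654894 0.34257901 0.29629191]
[([0.6311, 0.31, 0.1079], 0.93), ([0.449, 0.4669, 0.111], 0.88), ([0.4711, 0.3339, 0.1113], 0.7)]
tool shift mm [116.   -0.3  -0.4] yaw now 16.4
```

Emit:
{"method": "arm_command", "body": {"motion": [[91.8,45,0,0,0,0,0],[91.8,45,0,0,0,0,0],[91.8,26,0,0,0,0,0],[91.8,0,0,0,0,0,0],[91.8,0,0,0,0,0,0]]}}

```text
clock: 4.72
position: [0.4735, 0.3364, 0.2705]
ee_rot: [0.996, 1.331, -0.993]
force: [-0.5, 0.2, 0.4]
width: 0.998
```

Emit:
{"method": "arm_command", "body": {"motion": [[20,0,0,0,0,0,0],[20,0,0,0,0,0,0],[20,0,0,0,0,0,0],[20,0,0,0,0,0,0],[20,0,0,0,0,0,0]], "newtons": 25}}

```text
clock: 5.35
position: [0.4728, 0.3366, 0.2687]
ee_rot: [0.994, 1.332, -0.994]
force: [0.4, -0.4, 0.2]
width: 0.51
```

Emit:
{"method": "arm_command", "body": {"motion": [[20,0,0,0,0,0,0],[20,0,0,0,0,0,0],[20,0,0,0,0,0,0],[20,0,0,0,0,0,0],[20,0,0,0,0,0,0]]}}

```text
clock: 5.98
position: [0.4728, 0.3364, 0.2687]
ee_rot: [0.994, 1.332, -0.994]
force: [0.1, -0.7, -0.1]
width: 0.367
```

Emit:
{"method": "arm_command", "body": {"motion": [[20,-15,0,0,0,0,0],[20,-40,0,0,0,0,0],[20,-50,0,0,0,0,0],[20,-50,0,0,4.6,0,0],[20,0,0,0,0,0,0]]}}

```text
clock: 6.6
position: [0.4728, 0.3378, 0.4288]
ee_rot: [1.061, 1.299, -1.048]
force: [-0.2, 0.5, -3.2]
width: 0.369
```

```bash
cat > fork.py <<'E'
from look import *
im,p,s=wrist('w3')
M=R.from_rotvec(s['ee_rot']).as_matrix()
def rect(p,nm):
    m=(abs(p[...,0]-.56)<.09)&(p[...,1]<.2)&(p[...,1]>.055)&(p[...,2]>.11)&(p[...,2]<.2)
    q=p[m]
    if len(q)<50: print(nm,len(q)); return
    c=np.float32(q[:,:2]*1000); print(nm,len(q),cv2.minAreaRect(c),q[:,2].min().round(3),q[:,2].max().round(3))
    # frame coordinates relative to nominal fork
    t=np.radians(9.7); ex=np.array([np.cos(t),np.sin(t)]);ey=np.array([-np.sin(t),np.cos(t)])
    L=(q[:,:2]-[.5605,.1115])@np.c_[ex,ey]
    print('  x outer',np.percentile(L[:,0],[.5,99.5]).round(4),'y end',np.percentile(L[:,1],99.5).round(4))
    for sgn in(-1,1):
        k=(sgn*L[:,0]>.03)&(abs(L[:,1])<.045); 
        if k.sum()>20: print('  rail',sgn,k.sum(),np.polyfit(L[k,1],L[k,0],1).round(4),'z fit',np.polyfit(L[k,1],q[k,2],1).round(4))
rect(p,'wrist')
for c in('top','side'):
    im=get_image(c); P=cloud(im); rect(P,c)
    cv2.imwrite(f'pics/{c}3.png',im['frame'][:,:,::-1])
    z0=s['position'][2]-.159-.110; 
    d=np.hypot(P[...,0]-s['position'][0],P[...,1]-s['position'][1])
    m=(d<.08)&(P[...,2]>z0-.02)&(P[...,2]<z0+.06)
    q=P[m]; print(c,'stick',m.sum(),z0); 
    if len(q)>30: print(cv2.minAreaRect(np.float32(q[:,:2]*1000)),np.percentile(q[:,2],[2,50,98]))
    for t in('plate','fork','joystick'): print(c,t,[(np.round(d['point'],4).tolist(),round(d['p'],2)) for d in pinpoint(c,t)][:4])
print(s['position'],np.degrees(np.arctan2(M[1,1],M[0,1])))
E
python3 fork.py
```

```text
wrist 2924 ((560.841552734375, 111.79225158691406), (99.13021850585938, 102.17120361328125), 10.135887145996094) 0.11 0.159
  x outer [-0.0489  0.0492] y end 0.0505
  rail -1 1383 [-0.0042 -0.0415] z fit [0.1555 0.1434]
  rail 1 1022 [0.0141 0.0424] z fit [0.2066 0.1429]
top 466 ((560.2593383789062, 105.87033081054688), (98.13436889648438, 110.05361938476562), 9.895073890686035) 0.127 0.169
  x outer [-0.0501  0.0475] y end 0.0489
  rail -1 148 [-0.0333 -0.044 ] z fit [0.0949 0.146 ]
  rail 1 151 [0.0084 0.041 ] z fit [0.0606 0.1457]
top stick 0 0.15981283931988322
top plate [([0.6274, 0.311, 0.0391], 0.78), ([0.3842, 0.1295, -0.0003], 0.75)]
top fork [([0.5635, 0.114, 0.1418], 0.68), ([0.3942, -0.2586, 0.0015], 0.68)]
top joystick [([0.6292, 0.3057, -0.0014], 0.69)]
side 593 ((561.8014526367188, 106.73565673828125), (99.7083740234375, 108.59492492675781), 10.04631233215332) 0.112 0.158
  x outer [-0.049   0.0498] y end 0.0485
  rail -1 186 [-0.0059 -0.0438] z fit [0.0679 0.1441]
  rail 1 179 [0.0064 0.0414] z fit [0.0607 0.1437]
side stick 670 0.15981283931988322
((471.4365539550781, 333.2077941894531), (102.78195190429688, 61.366634368896484), 11.53101921081543) [0.15706843 0.19773109 0.20624318]
side plate [([0.4698, 0.3367, 0.1949], 0.88), ([0.6314, 0.3065, 0.0406], 0.8), ([0.3377, 0.2542, 0.0411], 0.74), ([0.4453, 0.4649, 0.0425], 0.64)]
side fork [([0.5581, 0.1116, 0.1437], 0.6)]
side joystick [([0.4705, 0.3354, 0.1516], 0.84), ([0.3386, 0.2521, -0.0028], 0.77), ([0.4504, 0.4664, 0.0023], 0.71), ([0.6253, 0.3061, -0.0015], 0.66)]
[0.47281606 0.33775209 0.42881284] 11.921821273823934
```

View pics/w3.png

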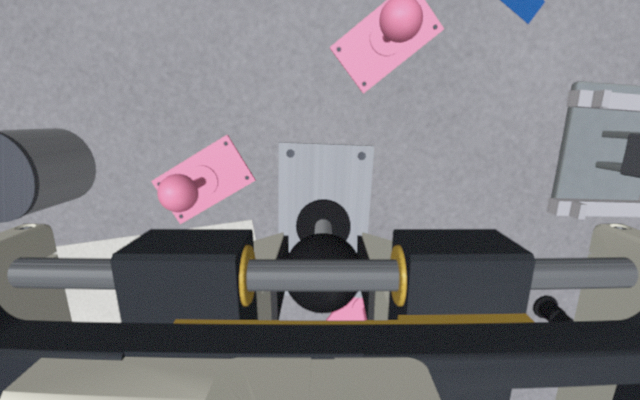

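```bash
cat > stick.py <<'E'
from look import *
im,p,s=wrist('w4'); T=s['position']; M=R.from_rotvec(s['ee_rot']).as_matrix()
q=(p-T)@M  # tool coords
m=(q[...,0]>.19)&(q[...,0]<.245)&(abs(q[...,2])<.045)&(q[...,1]>.015)&(q[...,1]<.08)
a=q[m]; 
m2=m&(abs(q[...,0]-np.median(a[:,0]))<.01); a=q[m2]; print(m2.sum(),'plate tool-x',np.median(a[:,0]),'(expect top .223)')
print('y max',np.percentile(a[:,1],99.5),'z range',np.percentile(a[:,2],[.5,99.5]))
print('plane x=f(y,z)',np.linalg.lstsq(np.c_[a[:,1:],np.ones(len(a))],a[:,0],rcond=None)[0].round(3))
print(cv2.minAreaRect(np.float32(a[:,1:]*1000)))
import sys; go(*map(float,sys.argv[1:4]))
E
python3 stick.py .5606 .1113 .45
```

```text
5392 plate tool-x 0.22270764030190798 (expect top .223)
y max 0.050282616248404084 z range [-0.02592596  0.02957317]
plane x=f(y,z) [ 0.008 -0.004  0.222]
((32.17429733276367, 1.922800064086914), (35.75628662109375, 55.99065399169922), 1.7052741050720215)
tool shift mm [-26.9  39.3 238.5] yaw now 11.95
```

Emit:
{"method": "arm_command", "body": {"motion": [[20,-27,0,0,0,0,0],[20,0,8,48,0,0,0],[20,0,8,48,0,0,0],[20,0,8,48,0,0,0],[20,0,8,48,0,0,0]]}}

```text
clock: 7.72
position: [0.5442, 0.1538, 0.4506]
ee_rot: [1.054, 1.301, -1.054]
force: [0.5, -0.2, -3.5]
width: 0.364
```

Emit:
{"method": "arm_command", "body": {"motion": [[20,0,4,30,0,0,0],[20,0,3,15,0,0,0],[20,0,0,0,0,0,0],[20,0,0,0,0,0,0]]}}

```text
clock: 8.22
position: [0.5594, 0.1146, 0.4507]
ee_rot: [1.053, 1.303, -1.052]
force: [-0.3, -0.2, -4.1]
width: 0.365
```

```bash
python3 stick.py .5606 .1113 .42
python3 - <<'E'
from look import *
a=save('side','side4')
cv2.imwrite('pics/s4.png',cv2.resize(a['frame'][130:330,220:460,::-1],None,fx=3,fy=3,interpolation=cv2.INTER_CUBIC))
for t in('plate','fork','ball'): print(t,[(np.round(d['point'],4).tolist(),round(d['p'],2)) for d in pinpoint('side',t)][:4])
E
```

```text
5357 plate tool-x 0.22278868984180167 (expect top .223)
y max 0.04982900799719211 z range [-0.02597242  0.02955767]
plane x=f(y,z) [ 0.009 -0.004  0.222]
((32.084564208984375, 1.8538875579833984), (35.535125732421875, 55.92051696777344), 1.7631256580352783)
tool shift mm [30.8  0.5  3.6] yaw now 12.1
plate [([0.4465, 0.4673, 0.0422], 0.83), ([0.632, 0.3074, 0.0415], 0.75), ([0.3348, 0.2553, 0.0407], 0.71), ([0.5603, 0.1166, 0.2235], 0.66)]
fork [([0.5574, 0.1116, 0.1462], 0.69)]
ball [([0.3395, 0.2591, 0.112], 0.94), ([0.5604, 0.1142, 0.2877], 0.77), ([0.4484, 0.4706, 0.1115], 0.64), ([0.6295, 0.3105, 0.1099], 0.57)]
```

View pics/w4.png

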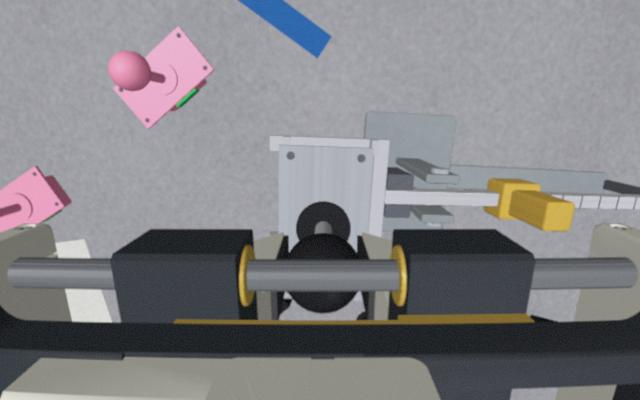

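View pics/s4.png

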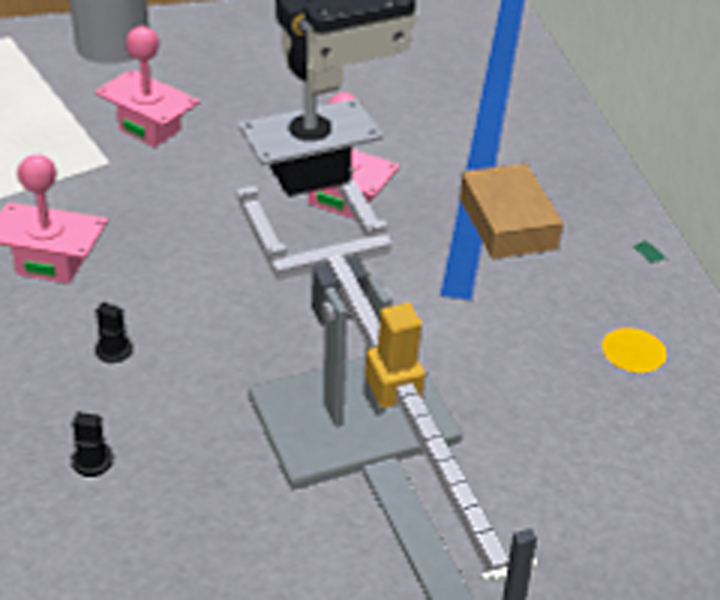

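Emit:
{"method": "arm_command", "body": {"motion": [[20,20,0,2.7,0,0,0],[20,25,0,0,0,0,0],[20,20,0,0,0,0,0],[20,0,0,0,0,0,0]]}}

```text
clock: 8.98
position: [0.56, 0.1101, 0.3845]
ee_rot: [1.052, 1.303, -1.056]
force: [-0.5, -1.1, -2.9]
width: 0.369
```

Emit:
{"method": "arm_command", "body": {"motion": [[20,3,0,0,0,0,0],[20,3,0,0,0,0,0],[20,3,0,0,0,0,0],[20,3,0,0,0,0,0],[20,0,0,0,0,0,0]]}}

```text
clock: 9.6
position: [0.5605, 0.11, 0.3735]
ee_rot: [1.054, 1.301, -1.055]
force: [-0.2, 0.6, -3.1]
width: 0.368
```

Emit:
{"method": "arm_command", "body": {"motion": [[20,2,0,0,0,0,0],[20,2,0,0,0,0,0],[20,2,0,0,0,0,0],[20,2,0,0,0,0,0],[20,0,0,0,0,0,0]]}}

```text
clock: 10.22
position: [0.5605, 0.11, 0.3655]
ee_rot: [1.054, 1.301, -1.055]
force: [-0.2, -0.3, -1.5]
width: 0.366
```

```bash
python3 stick.py .5606 .1113 .355
python3 - <<'E'
from look import *
s=arm.observe();print(s['force'],s['position'])
a=save('side','side5')
cv2.imwrite('pics/s5.png',cv2.resize(a['frame'][150:330,260:440,::-1],None,fx=3,fy=3,interpolation=cv2.INTER_CUBIC))
E
```

```text
7050 plate tool-x 0.22284403393476948 (expect top .223)
y max 0.05133219801520792 z range [-0.04400197  0.04454497]
plane x=f(y,z) [0.005 0.025 0.223]
((32.04827880859375, -0.15552902221679688), (36.06072998046875, 91.0672836303711), 2.3474338054656982)
tool shift mm [10.6  0.3 -1.2] yaw now 11.94
[-0.16584694  0.61316595 -2.10761592] [0.56051247 0.11007467 0.36564886]
```

View pics/s5.png

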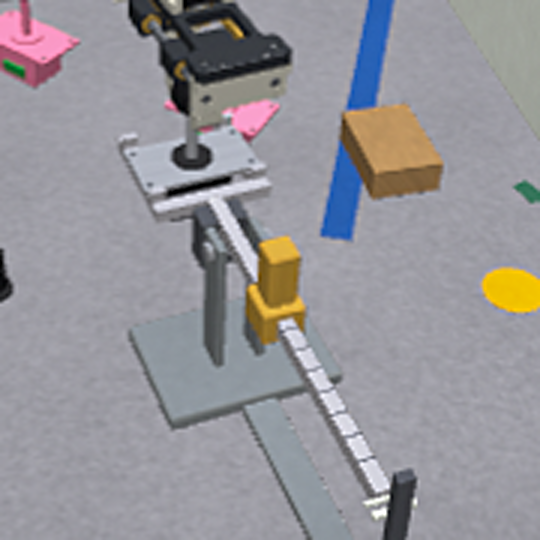

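Emit:
{"method": "arm_command", "body": {"motion": [[20,2,0,0,0,0,0],[20,2,0,0,0,0,0],[20,1.5,0,0,0,0,0],[20,0,0,0,0,0,0],[20,0,0,0,0,0,0]]}}

```text
clock: 10.95
position: [0.5605, 0.1102, 0.3603]
ee_rot: [1.054, 1.301, -1.054]
force: [0.2, 0.7, -0.8]
width: 0.369
```

Emit:
{"method": "arm_command", "body": {"motion": [[20,1.5,0,0,0,0,0],[20,1.5,0,0,0,0,0],[20,0,0,0,0,0,0]]}}

```text
clock: 11.32
position: [0.5605, 0.1101, 0.3571]
ee_rot: [1.054, 1.301, -1.054]
force: [-0.4, 1.5, -1.9]
width: 0.367
```

Run:
```python
from look import *
s=arm.observe();print(s['force'],s['position'])
p=cloud(get_image('side'))
m=(abs(p[...,0]-.61)<.06)&(p[...,1]>-.235)&(p[...,1]<-.1)&(p[...,2]>.08)&(p[...,2]<.16);print(m.sum(),np.polyfit(p[m][:,1],p[m][:,2],1))
```

```text
[-0.43826702  1.531246   -1.8805084 ] [0.56054798 0.11010865 0.3570916 ]
492 [-0.07043341  0.13671829]
```

Emit:
{"method": "arm_command", "body": {"motion": [[20,1,0,0,0,0,0],[40,0,0,0,0,0,0],[60,0,0,0,0,0,0],[60,0,0,0,0,0,0],[60,0,0,0,0,0,0]]}}

```text
clock: 12.0
position: [0.5606, 0.1099, 0.3562]
ee_rot: [1.054, 1.3, -1.055]
force: [-0.6, 0.0, -0.4]
width: 0.648
```

Emit:
{"method": "arm_command", "body": {"motion": [[80,0,0,0,0,0,0],[80,0,0,0,0,0,0],[80,-20,0,0,0,0,0],[80,-40,0,0,0,0,0],[80,-30,0,0,0,0,0]]}}

```text
clock: 12.62
position: [0.5605, 0.1102, 0.4477]
ee_rot: [1.055, 1.3, -1.054]
force: [1.1, -0.6, -0.2]
width: 0.872
```

```bash
cat > tilt.py <<'E'
from look import *
import sys
n=sys.argv[1]; s=arm.observe(); a=save('side','t'+n); p=cloud(a)
t=np.radians(9.9); ex=np.array([np.cos(t),np.sin(t)]);ey=np.array([-np.sin(t),np.cos(t)])
piv=np.array([.5606,.1113])-.1*ey
L=np.dstack([(p[...,:2]-piv)@np.c_[ex,ey],p[...,2:]])
m=(abs(L[...,0])<.0045)&(L[...,1]<-.07)&(L[...,1]>-.24)&(L[...,2]>.1)&(L[...,2]<.17)
q=L[m]; 
# drop poise
pt=(abs(L[...,0])<.02)&(L[...,1]<-.03)&(L[...,1]>-.25)&(L[...,2]>.165)
P=np.median(L[pt],0) if pt.any() else None
print('poise upright local',P, 'y range',np.percentile(L[pt][:,1],[2,98]) if pt.any() else 0)
if P is not None: q=q[(abs(q[:,1]-P[1])>.03)]
c=np.polyfit(q[:,1],q[:,2],1); r=q[:,2]-np.polyval(c,q[:,1]); q=q[abs(r)<.004]; c=np.polyfit(q[:,1],q[:,2],1)
print('bar slope (tilt +=poise down)',len(q),c)
for k in('poise_top','plate','fork'): print(k,[(np.r_[(np.array(d['point'][:2])-piv)@np.c_[ex,ey],d['point'][2]].round(4).tolist(),round(d['p'],2)) for d in pinpoint('side',k)][:5])
print(s['position'],s['force'],piv)
E
python3 tilt.py a
python3 - <<'E'
import cv2
a=cv2.imread('pics/ta.png');cv2.imwrite('pics/s6.png',cv2.resize(a[150:350,250:430],None,fx=3,fy=3,interpolation=cv2.INTER_CUBIC))
E
```

```text
poise upright local [-0.00333734 -0.07939764  0.18894111] y range [-0.08386873 -0.06030873]
bar slope (tilt +=poise down) 211 [-0.08256095  0.13739546]
poise_top [([0.0028, -0.0646, 0.2009], 0.83), ([-0.0024, 0.0999, 0.1287], 0.52)]
plate [([-0.0006, 0.0987, 0.1275], 0.79), ([0.1001, 0.2806, 0.0391], 0.69), ([-0.0529, 0.4679, 0.0441], 0.65), ([-0.1955, 0.2818, 0.0404], 0.63)]
fork [([-0.0001, 0.0997, 0.1279], 0.85), ([-0.0041, -0.0049, 0.1262], 0.65), ([0.001, -0.0719, 0.1343], 0.48)]
[0.56054944 0.11018675 0.44771888] [ 1.14808243 -0.58308946 -0.19249986] [0.57779291 0.01278907]
```

View pics/s6.png

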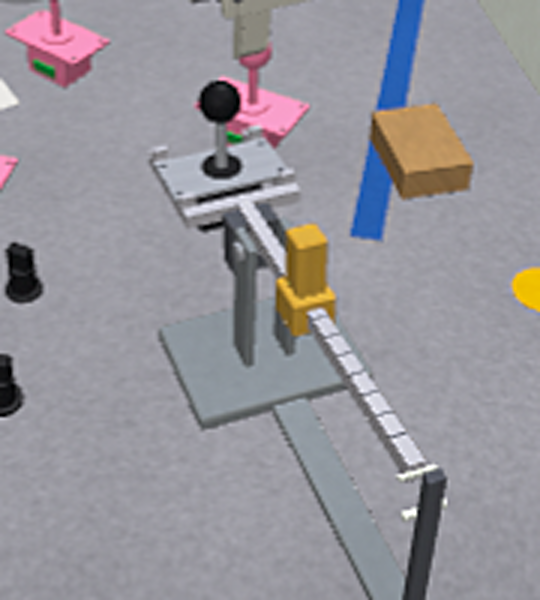

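```bash
python3 -c "
from look import *
go(.5902,-.0581,.448)"
```

```text
tool shift mm [ -1.5  -5.7 170.7] yaw now 11.94
```

Emit:
{"method": "arm_command", "body": {"motion": [[40,0,-2,55,0,0,0],[40,0,-2,55,0,0,0],[40,0,-2,50,0,0,0],[40,0,0,10.7,2,0,0],[40,0,0,0,0,0,0]], "newtons": 8}}

```text
clock: 13.45
position: [0.5898, -0.0586, 0.445]
ee_rot: [1.081, 1.287, -1.083]
force: [0.4, 1.1, 0.2]
width: 0.441
```

Run:
```python
from look import *
go(.5902,-.0581,.348)
im,p,s=wrist('w7'); print(s['width']*91.8)
t=np.radians(9.9); ex=np.array([np.cos(t),np.sin(t)]);ey=np.array([-np.sin(t),np.cos(t)]);piv=np.array([.5778,.0128])
for nm,p in(('wrist',p),('top',cloud(get_image('top')))):
    L=np.dstack([(p[...,:2]-piv)@np.c_[ex,ey],p[...,2:]])
    m=(abs(L[...,0])<.03)&(L[...,1]<-.03)&(L[...,1]>-.13)&(L[...,2]>.185)&(L[...,2]<.215);q=L[m]
    if len(q): print(nm,len(q),np.percentile(q,[2,50,98],axis=0))
print([(d['point'],d['p']) for d in pinpoint('wrist','poise_top')])
```

```text
tool shift mm [97.   0.6 -0.4] yaw now 9.85
40.515504271181186
wrist 1225 [[-0.01072292 -0.0797677   0.18653709]
 [ 0.00195354 -0.06859565  0.19802854]
 [ 0.01195203 -0.05678783  0.19988391]]
[([0.5893, -0.054, 0.1949], 0.87)]
```

View pics/w7.png

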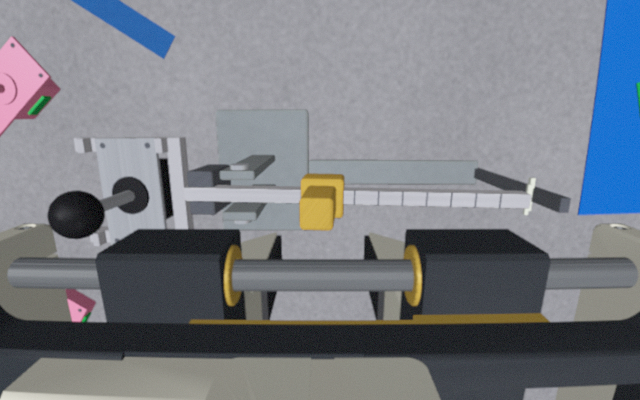

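Emit:
{"method": "arm_command", "body": {"motion": [[40,30,0,-3.5,0,0,0],[40,30,0,0,0,0,0],[40,20,0,0,0,0,0],[40,17,0,0,0,0,0],[40,0,0,0,0,0,0]]}}

```text
clock: 14.22
position: [0.589, -0.0539, 0.3482]
ee_rot: [1.079, 1.289, -1.081]
force: [-0.3, -0.3, 0.6]
width: 0.435
```

Emit:
{"method": "arm_command", "body": {"motion": [[40,0,0,8,0,0,0],[40,0,0,8,0,0,0],[40,0,0,8,0,0,0],[40,0,0,8,0,0,0],[40,0,0,0,0,0,0]]}}

```text
clock: 14.85
position: [0.595, -0.0875, 0.3492]
ee_rot: [1.081, 1.285, -1.082]
force: [-0.0, 1.1, 0.8]
width: 0.44
```

```bash
python3 tilt.py b
```

```text
poise upright local [-0.00196988 -0.14366684  0.44202213] y range [-0.1954624  -0.07265139]
bar slope (tilt +=poise down) 123 [-0.01283849  0.14837625]
poise_top [([0.002, -0.0944, 0.2016], 0.89)]
plate [([-0.0522, 0.4729, 0.0407], 0.76), ([-0.001, 0.1018, 0.1288], 0.72), ([0.1045, 0.2816, 0.0407], 0.66), ([-0.1933, 0.2809, 0.0417], 0.56), ([0.003, 0.0943, 0.087], 0.5)]
fork [([-0.002, 0.1008, 0.1313], 0.72), ([0.0023, 0.0957, 0.084], 0.28)]
[ 0.59499341 -0.0874935   0.34924833] [-0.04618299  1.0600369   0.82560754] [0.57779291 0.01278907]
```

Emit:
{"method": "arm_command", "body": {"motion": [[40,0,0,10,0,0,0],[40,0,0,10,0,0,0],[40,0,0,10,0,0,0],[40,0,0,10,0,0,0],[40,0,0,-7,0,0,0]]}}

```text
clock: 15.68
position: [0.6008, -0.1208, 0.3491]
ee_rot: [1.082, 1.284, -1.083]
force: [-0.1, 0.4, 0.5]
width: 0.434
```

```bash
cat > tilt2.py <<'E'
from look import *
import sys
n=sys.argv[1]; s=arm.observe()
t=np.radians(9.9); ex=np.array([np.cos(t),np.sin(t)]);ey=np.array([-np.sin(t),np.cos(t)]);piv=np.array([.5778,.0128])
C=(s['position'][:2]-piv)@ey
def loc(p): return np.dstack([(p[...,:2]-piv)@np.c_[ex,ey],p[...,2:]])
def fit(L,nm,a,b,w=.0045):
    m=(abs(L[...,0])<w)&(L[...,1]<b)&(L[...,1]>a)&(L[...,2]>.105)&(L[...,2]<.163); q=L[m]
    for _ in range(3):
        if len(q)<15: print(nm,'few',len(q)); return
        c=np.polyfit(q[:,1],q[:,2],1); r=q[:,2]-np.polyval(c,q[:,1]); q=q[abs(r)<max(.002,2*r.std())]
    print(nm,len(q),'slope',c.round(4),'z at -.235',np.polyval(c,-.235).round(4))
a=save('side','t'+n); L=loc(cloud(a))
fit(L,'side outer',-.24,C-.05); fit(L,'side inner',C+.05,-.01)
m=(abs(L[...,0])<.012)&(abs(L[...,1]+.235)<.008)&(L[...,2]>.1)&(L[...,2]<.163);print('tip z',np.median(L[m],0),m.sum())
m=(abs(abs(L[...,0])-.043)<.003)&(abs(L[...,1]-.1)<.02)&(L[...,2]>.1)&(L[...,2]<.17);print('plate z',np.median(L[m],0) if m.any() else 0)
for k in('poise_top','fork','plate'): print(k,[np.r_[(np.array(d['point'][:2])-piv)@np.c_[ex,ey],d['point'][2]].round(4).tolist() for d in pinpoint('side',k)][:2])
im,p,s=wrist('w'+n);L=loc(p);fit(L,'wrist outer',-.24,C-.03);fit(L,'wrist inner',C+.03,-.02)
print('C',C,'clock',s['clock'],'F',s['force'])
# crop around tip in side view
a=a['frame'][260:360,360:430,::-1]
cv2.imwrite(f'pics/c{n}.png',cv2.resize(a,None,fx=6,fy=6,interpolation=cv2.INTER_CUBIC))
E
python3 tilt2.py c
```

```text
side outer 90 slope [-0.0732  0.1364] z at -.235 0.1536
side inner 91 slope [-0.0782  0.1369] z at -.235 0.1553
tip z [-0.00470229 -0.2355312   0.15305793] 64
plate z [-0.04318216  0.09956435  0.13284403]
poise_top [[-0.0011, -0.1336, 0.2034]]
fork [[-0.0034, 0.1034, 0.1305]]
plate [[0.0012, 0.0987, 0.1293], [0.1007, 0.2799, 0.0414]]
wrist outer 122 slope [-0.0674  0.1401] z at -.235 0.1559
wrist inner 352 slope [-0.0804  0.1378] z at -.235 0.1567
C -0.1355849962280059 clock 15.875 F [-0.93791255 -0.10528138 -0.20181921]
```

Emit:
{"method": "arm_command", "body": {"motion": [[40,0,0,8,0,0,0],[40,0,0,7,0,0,0],[40,0,0,7,0,0,0],[40,0,0,0,0,0,0],[40,0,0,-7,0,0,0]]}}

```text
clock: 16.55
position: [0.6031, -0.1342, 0.3492]
ee_rot: [1.081, 1.285, -1.082]
force: [-0.5, 0.5, -0.4]
width: 0.435
```

Emit:
{"method": "arm_command", "body": {"motion": [[40,0,0,0,0,0,0],[40,0,0,0,0,0,0],[40,0,0,0,0,0,0],[40,0,0,0,0,0,0],[40,0,0,0,0,0,0]]}}

```text
clock: 17.18
position: [0.6032, -0.1336, 0.3492]
ee_rot: [1.08, 1.286, -1.081]
force: [-0.2, 0.4, -0.1]
width: 0.434
```

```bash
python3 tilt2.py d
```

```text
side outer 73 slope [-0.0901  0.1356] z at -.235 0.1568
side inner 92 slope [-0.0742  0.138 ] z at -.235 0.1554
tip z [-0.00460338 -0.23539934  0.15597832] 67
plate z [-0.04301047  0.1004196   0.13156928]
poise_top [[-0.0014, -0.1469, 0.2083]]
fork [[-0.0026, 0.1009, 0.1261]]
plate [[-0.0014, 0.1, 0.1288], [-0.0536, 0.4711, 0.0399]]
wrist outer 122 slope [-0.0809  0.1377] z at -.235 0.1567
wrist inner 603 slope [-0.0803  0.1378] z at -.235 0.1566
C -0.14856929762048013 clock 17.375 F [-0.1219608  -0.39213157 -0.18927864]
```

Emit:
{"method": "arm_command", "body": {"motion": [[40,0,0,7,0,0,0],[40,0,0,6,0,0,0],[40,0,0,6,0,0,0],[40,0,0,0,0,0,0],[40,0,0,-7,0,0,0]]}}

```text
clock: 18.05
position: [0.6052, -0.1459, 0.3492]
ee_rot: [1.081, 1.285, -1.082]
force: [0.7, 0.1, -0.1]
width: 0.435
```

Emit:
{"method": "arm_command", "body": {"motion": [[40,0,0,0,0,0,0],[40,0,0,0,0,0,0],[40,0,0,0,0,0,0],[40,0,0,0,0,0,0],[40,0,0,0,0,0,0]]}}

```text
clock: 18.68
position: [0.6053, -0.1454, 0.3492]
ee_rot: [1.08, 1.286, -1.081]
force: [0.1, -0.6, 0.3]
width: 0.436
```

```bash
python3 tilt2.py e
```

```text
side outer 53 slope [-0.0137  0.1388] z at -.235 0.142
side inner 122 slope [-0.0166  0.1376] z at -.235 0.1415
tip z [-0.00458921 -0.23394575  0.14140478] 65
plate z [-0.04212342  0.10272469  0.13775067]
poise_top [[0.0013, -0.1671, 0.1961], [-0.2253, -0.232, 0.0027]]
fork [[-0.0014, 0.1017, 0.1365]]
plate [[-0.0007, 0.0986, 0.1354], [-0.1931, 0.2818, 0.0423]]
wrist outer 418 slope [-0.0094  0.1394] z at -.235 0.1416
wrist inner 1206 slope [-0.0174  0.1377] z at -.235 0.1418
C -0.160572122317451 clock 18.875 F [-0.84426863  0.18681361  0.38693169]
```

Emit:
{"method": "arm_command", "body": {"motion": [[40,0,0,4,0,0,0],[40,0,0,0,0,0,0],[40,0,0,0,0,0,0],[40,0,0,0,0,0,0],[40,0,0,0,0,0,0]]}}

```text
clock: 19.55
position: [0.6059, -0.1492, 0.3492]
ee_rot: [1.08, 1.286, -1.08]
force: [0.3, -1.0, 0.2]
width: 0.433
```

Emit:
{"method": "arm_command", "body": {"motion": [[40,0,0,0,0,0,0],[40,0,0,0,0,0,0],[40,0,0,0,0,0,0],[40,0,0,0,0,0,0],[40,0,0,0,0,0,0]]}}

```text
clock: 20.18
position: [0.6059, -0.1493, 0.3492]
ee_rot: [1.08, 1.286, -1.08]
force: [-0.0, 0.1, -0.8]
width: 0.434
```

```bash
python3 tilt2.py f; cp pics/wf.png pics/wf0.png; python3 -c "
import cv2
a=cv2.imread('pics/tf.png')[150:350,250:430];cv2.imwrite('pics/s8.png',cv2.resize(a,None,fx=3,fy=3,interpolation=cv2.INTER_CUBIC))"
```

```text
side outer 47 slope [0.0057 0.1434] z at -.235 0.1421
side inner 120 slope [-0.0217  0.1372] z at -.235 0.1423
tip z [-0.00426    -0.23453378  0.14159952] 63
plate z [-0.04158318  0.10305662  0.13733694]
poise_top [[-0.0003, -0.1625, 0.1974]]
fork [[-0.0014, 0.1018, 0.1342]]
plate [[0.0005, 0.1003, 0.1335], [-0.1959, 0.2794, 0.0387]]
wrist outer 396 slope [-0.0126  0.139 ] z at -.235 0.1419
wrist inner 1279 slope [-0.0198  0.1377] z at -.235 0.1423
C -0.16449391087355222 clock 20.375 F [-0.09359077 -0.14566026  0.47549118]
```

View pics/s8.png

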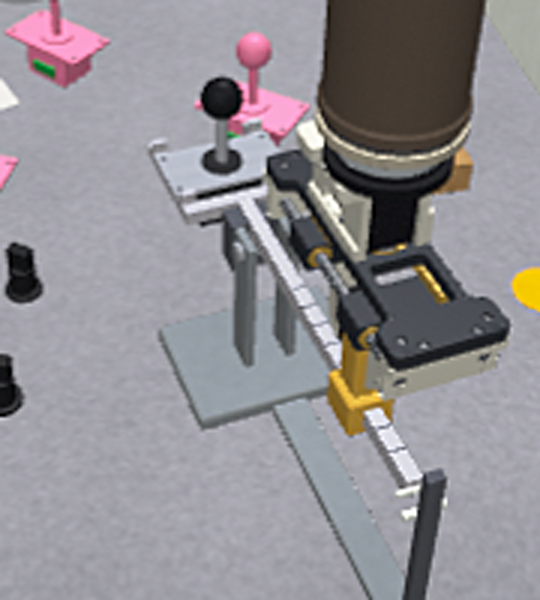

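Emit:
{"method": "arm_command", "body": {"motion": [[40,0,0,3,0,0,0],[40,0,0,1.5,0,0,0],[40,0,0,1.5,0,0,0],[40,0,0,0,0,0,0],[40,0,0,-6,0,0,0]]}}

```text
clock: 21.05
position: [0.6059, -0.1495, 0.3492]
ee_rot: [1.081, 1.286, -1.081]
force: [-0.5, 0.3, 0.2]
width: 0.439
```

Emit:
{"method": "arm_command", "body": {"motion": [[40,0,0,0,0,0,0],[40,0,0,0,0,0,0],[40,0,0,0,0,0,0],[40,0,0,0,0,0,0],[40,0,0,0,0,0,0]]}}

```text
clock: 21.68
position: [0.606, -0.1494, 0.3492]
ee_rot: [1.08, 1.286, -1.081]
force: [-0.5, -0.2, -0.6]
width: 0.435
```

Emit:
{"method": "arm_command", "body": {"motion": [[40,0,0,0,0,0,0],[40,0,0,0,0,0,0],[40,0,0,0,0,0,0],[40,0,0,0,0,0,0],[40,0,0,0,0,0,0]]}}

```text
clock: 22.3
position: [0.6059, -0.1493, 0.3492]
ee_rot: [1.08, 1.286, -1.08]
force: [-0.4, -1.2, 0.1]
width: 0.435
```

```bash
python3 tilt2.py g
```

```text
side outer 49 slope [-0.0242  0.1366] z at -.235 0.1422
side inner 131 slope [-0.0172  0.1376] z at -.235 0.1416
tip z [-0.00468687 -0.2350149   0.14130398] 64
plate z [-0.04111664  0.10444587  0.1376683 ]
poise_top [[0.0004, -0.1651, 0.197], [-0.2288, -0.2311, 0.0041]]
fork [[-0.0032, 0.1011, 0.1331]]
plate [[-0.1971, 0.2782, 0.0405], [-0.0023, 0.0999, 0.1334]]
wrist outer 388 slope [-0.0131  0.1389] z at -.235 0.142
wrist inner 1279 slope [-0.0195  0.1377] z at -.235 0.1423
C -0.1644982445120149 clock 22.5 F [ 0.40338846 -0.19041576  0.51324234]
```

Emit:
{"method": "arm_command", "body": {"motion": [[40,0,0,5,0,0,0],[40,0,0,2,0,0,0],[40,0,0,2,0,0,0],[40,0,0,0,0,0,0],[40,0,0,-7,0,0,0]]}}

```text
clock: 23.18
position: [0.6063, -0.1517, 0.3492]
ee_rot: [1.081, 1.285, -1.081]
force: [-0.3, -0.1, 0.5]
width: 0.434
```

Emit:
{"method": "arm_command", "body": {"motion": [[40,0,0,0,0,0,0],[40,0,0,0,0,0,0],[40,0,0,0,0,0,0],[40,0,0,0,0,0,0],[40,0,0,0,0,0,0]]}}

```text
clock: 23.8
position: [0.6063, -0.1514, 0.3492]
ee_rot: [1.08, 1.286, -1.081]
force: [-0.6, -0.4, -0.1]
width: 0.438
```

Emit:
{"method": "arm_command", "body": {"motion": [[40,0,0,0,0,0,0],[40,0,0,0,0,0,0],[40,0,0,0,0,0,0],[40,0,0,0,0,0,0],[40,0,0,0,0,0,0]]}}

```text
clock: 24.42
position: [0.6063, -0.1513, 0.3492]
ee_rot: [1.08, 1.286, -1.08]
force: [0.8, 0.6, -0.1]
width: 0.435
```

```bash
python3 tilt2.py h
```

```text
side outer 44 slope [-0.0232  0.1356] z at -.235 0.1411
side inner 126 slope [-0.0082  0.138 ] z at -.235 0.14
tip z [-0.00406494 -0.2348497   0.14039199] 66
plate z [-0.04112681  0.10253268  0.13861464]
poise_top [[-0.0008, -0.1648, 0.1977], [-0.0011, 0.1004, 0.1369]]
fork [[-0.002, 0.1014, 0.1359]]
plate [[0.1021, 0.2822, 0.0448], [-0.0021, 0.1019, 0.1364]]
wrist outer 431 slope [-0.0149  0.1373] z at -.235 0.1408
wrist inner 1359 slope [-0.014   0.1376] z at -.235 0.1409
C -0.16650946029192173 clock 24.625 F [ 0.01663871  0.61451394 -0.38714581]
```

Emit:
{"method": "arm_command", "body": {"motion": [[40,0,0,5,0,0,0],[40,0,0,2.2,0,0,0],[40,0,0,2,0,0,0],[40,0,0,0,0,0,0],[40,0,0,-7,0,0,0]]}}

```text
clock: 25.3
position: [0.6066, -0.1539, 0.3492]
ee_rot: [1.081, 1.285, -1.082]
force: [0.8, 0.4, 0.6]
width: 0.436
```

Emit:
{"method": "arm_command", "body": {"motion": [[40,0,0,0,0,0,0],[40,0,0,0,0,0,0],[40,0,0,0,0,0,0],[40,0,0,0,0,0,0],[40,0,0,0,0,0,0]]}}

```text
clock: 25.92
position: [0.6067, -0.1535, 0.3492]
ee_rot: [1.08, 1.286, -1.081]
force: [-1.2, 0.2, -0.5]
width: 0.438
```

Emit:
{"method": "arm_command", "body": {"motion": [[40,0,0,0,0,0,0],[40,0,0,0,0,0,0],[40,0,0,0,0,0,0],[40,0,0,0,0,0,0],[40,0,0,0,0,0,0]]}}

```text
clock: 26.55
position: [0.6067, -0.1534, 0.3492]
ee_rot: [1.08, 1.286, -1.08]
force: [0.1, 0.3, -0.5]
width: 0.438
```

```bash
python3 tilt2.py i
```

```text
side outer 41 slope [0.0307 0.1453] z at -.235 0.1381
side inner 137 slope [-0.0046  0.1374] z at -.235 0.1384
tip z [-0.00368886 -0.23443748  0.1377329 ] 65
plate z [-0.04085668  0.10017665  0.13928478]
poise_top [[0.0016, -0.1679, 0.1941]]
fork [[-0.0015, 0.1015, 0.1358]]
plate [[-0.1931, 0.2814, 0.0371], [-0.0527, 0.4678, 0.0446]]
wrist outer 499 slope [0.0033 0.139 ] z at -.235 0.1382
wrist inner 1470 slope [-0.0035  0.1376] z at -.235 0.1385
C -0.16868117243607136 clock 26.75 F [-0.671724   -0.77986958 -0.10113293]
```

Emit:
{"method": "arm_command", "body": {"motion": [[40,0,0,5,0,0,0],[40,0,0,1.5,0,0,0],[40,0,0,1,0,0,0],[40,0,0,0,0,0,0],[40,0,0,-7,0,0,0]]}}

```text
clock: 27.42
position: [0.6067, -0.1542, 0.3491]
ee_rot: [1.081, 1.286, -1.081]
force: [0.5, 0.6, -0.2]
width: 0.436
```

Emit:
{"method": "arm_command", "body": {"motion": [[40,0,0,0,0,0,0],[40,0,0,0,0,0,0],[40,0,0,0,0,0,0],[40,0,0,0,0,0,0],[40,0,0,0,0,0,0]]}}

```text
clock: 28.05
position: [0.6068, -0.154, 0.3492]
ee_rot: [1.081, 1.286, -1.081]
force: [0.5, -0.5, -0.1]
width: 0.437
```

Emit:
{"method": "arm_command", "body": {"motion": [[40,0,0,0,0,0,0],[40,0,0,0,0,0,0],[40,0,0,0,0,0,0],[40,0,0,0,0,0,0],[40,0,0,0,0,0,0]]}}

```text
clock: 28.68
position: [0.6068, -0.1539, 0.3492]
ee_rot: [1.08, 1.286, -1.08]
force: [0.1, 0.1, -0.2]
width: 0.437
```

```bash
python3 tilt2.py j
```

```text
side outer 36 slope [-0.0324  0.1311] z at -.235 0.1387
side inner 128 slope [-0.0038  0.1375] z at -.235 0.1384
tip z [-0.00467994 -0.23431325  0.13771106] 60
plate z [-0.04137736  0.1004372   0.13911269]
poise_top [[0.0031, -0.1651, 0.196]]
fork [[-0.0016, 0.1027, 0.1359]]
plate [[-0.1944, 0.2832, 0.0392], [0.1021, 0.2819, 0.0446]]
wrist outer 504 slope [-0.0029  0.1377] z at -.235 0.1384
wrist inner 1503 slope [-0.0037  0.1376] z at -.235 0.1385
C -0.1691836226256691 clock 28.875 F [-0.13356222  0.26887385  0.25138568]
```

Emit:
{"method": "arm_command", "body": {"motion": [[40,0,0,5,0,0,0],[40,0,0,1.6,0,0,0],[40,0,0,1,0,0,0],[40,0,0,0,0,0,0],[40,0,0,-7,0,0,0]]}}

```text
clock: 29.55
position: [0.6068, -0.1549, 0.3492]
ee_rot: [1.081, 1.285, -1.081]
force: [-0.1, 0.1, 0.2]
width: 0.438
```

Emit:
{"method": "arm_command", "body": {"motion": [[40,0,0,0,0,0,0],[40,0,0,0,0,0,0],[40,0,0,0,0,0,0],[40,0,0,0,0,0,0],[40,0,0,0,0,0,0]]}}

```text
clock: 30.18
position: [0.6069, -0.1546, 0.3492]
ee_rot: [1.081, 1.286, -1.081]
force: [0.1, 0.5, -1.0]
width: 0.436
```

Emit:
{"method": "arm_command", "body": {"motion": [[40,0,0,0,0,0,0],[40,0,0,0,0,0,0],[40,0,0,0,0,0,0],[40,0,0,0,0,0,0],[40,0,0,0,0,0,0]]}}

```text
clock: 30.8
position: [0.6069, -0.1545, 0.3492]
ee_rot: [1.08, 1.286, -1.08]
force: [-0.1, -0.4, -0.0]
width: 0.433
```

```bash
python3 tilt2.py k
```

```text
side outer 39 slope [0.0415 0.1473] z at -.235 0.1376
side inner 126 slope [-0.0089  0.137 ] z at -.235 0.1391
tip z [-0.00398138 -0.23494048  0.13734823] 64
plate z [-0.04037831  0.10319814  0.13932627]
poise_top [[-0.0, -0.1689, 0.1943], [-0.0022, 0.0968, 0.1365]]
fork [[-0.001, 0.1024, 0.1366]]
plate [[-0.0012, 0.1005, 0.1358], [-0.1948, 0.2828, 0.0434]]
wrist outer 489 slope [0.0007 0.1382] z at -.235 0.138
wrist inner 1501 slope [-0.0018  0.1377] z at -.235 0.1381
C -0.16979752826388161 clock 31.0 F [ 0.51075563 -0.13504888  0.03946589]
```

Emit:
{"method": "arm_command", "body": {"motion": [[40,0,0,5,0,0,0],[40,0,0,1.4,0,0,0],[40,0,0,1,0,0,0],[40,0,0,0,0,0,0],[40,0,0,-7.5,0,0,0]]}}

```text
clock: 31.68
position: [0.6068, -0.1549, 0.3492]
ee_rot: [1.081, 1.285, -1.082]
force: [0.2, -0.3, -1.0]
width: 0.436
```

Emit:
{"method": "arm_command", "body": {"motion": [[40,0,0,0,0,0,0],[40,-15,0,0,0,0,0],[40,-25,0,0,0,0,0],[40,-30,0,0,0,0,0],[40,-30,0,0,0,0,0]]}}

```text
clock: 32.3
position: [0.6068, -0.1545, 0.4514]
ee_rot: [1.081, 1.285, -1.08]
force: [0.8, -0.8, 0.4]
width: 0.435
```

Emit:
{"method": "arm_command", "body": {"motion": [[40,0,-30,0,0,0,0],[40,0,-30,0,0,0,0],[40,0,0,0,0,0,0],[40,0,0,0,0,0,0],[40,0,0,0,0,0,0]]}}

```text
clock: 32.92
position: [0.5485, -0.1645, 0.4495]
ee_rot: [1.08, 1.286, -1.079]
force: [0.3, -0.2, -0.3]
width: 0.433
```

```bash
python3 tilt2.py l;python3 -c "
import cv2
a=cv2.imread('pics/tl.png')[150:350,250:430];cv2.imwrite('pics/s9.png',cv2.resize(a,None,fx=3,fy=3,interpolation=cv2.INTER_CUBIC))"
```

```text
side outer 38 slope [-0.0597  0.124 ] z at -.235 0.138
side inner 88 slope [-0.0044  0.1369] z at -.235 0.138
tip z [-0.00471994 -0.23441534  0.13700398] 62
plate z [-0.04298694  0.09902507  0.13994468]
poise_top [[-0.0026, -0.1667, 0.1969]]
fork [[-0.0016, 0.102, 0.1373]]
plate [[-0.0007, 0.0992, 0.1339], [-0.0513, 0.4694, 0.0446]]
wrist outer 515 slope [0.0028 0.1383] z at -.235 0.1376
wrist inner 1523 slope [0.0012 0.1378] z at -.235 0.1375
C -0.16957030909394966 clock 33.125 F [-0.28127565  0.821749    0.48452398]
```

View pics/wl.png

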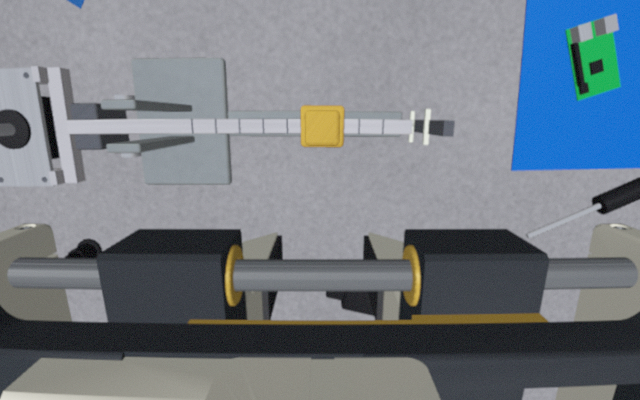

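View pics/s9.png

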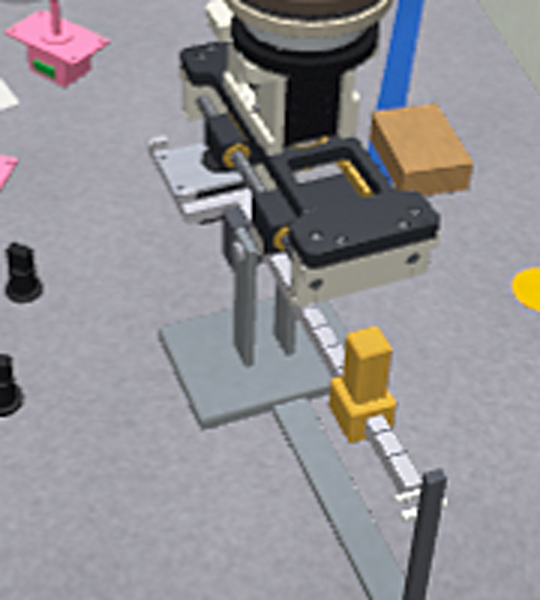

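Emit:
{"method": "arm_command", "body": {"motion": [[40,0,0,0,0,0,0],[40,0,0,0,0,0,0],[40,0,0,0,0,0,0],[40,0,0,0,0,0,0],[40,0,0,0,0,0,0]]}}

```text
clock: 33.8
position: [0.5477, -0.1648, 0.4492]
ee_rot: [1.08, 1.286, -1.08]
force: [-0.0, -0.2, -0.3]
width: 0.436
```

Emit:
{"method": "arm_command", "body": {"motion": [[40,0,0,0,0,0,0],[40,0,0,0,0,0,0],[40,0,0,0,0,0,0],[40,0,0,0,0,0,0],[40,0,0,0,0,0,0]]}}

```text
clock: 34.42
position: [0.5477, -0.1648, 0.4492]
ee_rot: [1.08, 1.286, -1.08]
force: [-0.1, -0.9, -0.1]
width: 0.436
```

```bash
python3 tilt2.py m; python3 tilt2.py n|grep -E 'wrist|inner|tip'
```

```text
side outer 38 slope [-0.0532  0.1255] z at -.235 0.1381
side inner 84 slope [-0.0009  0.1374] z at -.235 0.1376
tip z [-0.00464456 -0.23520966  0.13713789] 65
plate z [-0.04298855  0.10138555  0.13941136]
poise_top [[0.0011, -0.1674, 0.1946]]
fork [[-0.0044, 0.1005, 0.1375], [-0.0042, -0.0014, 0.1263]]
plate [[-0.0543, 0.472, 0.0429], [-0.0014, 0.0997, 0.1362]]
wrist outer 522 slope [-0.0011  0.1374] z at -.235 0.1377
wrist inner 1526 slope [0.001  0.1378] z at -.235 0.1376
C -0.16974716057879097 clock 34.625 F [0.01286667 0.08816396 0.53636853]
side inner 85 slope [-0.0083  0.137 ] z at -.235 0.1389
tip z [-0.00415746 -0.23469928  0.13677164] 65
wrist outer 521 slope [0.0014 0.1379] z at -.235 0.1376
wrist inner 1533 slope [0.0011 0.1378] z at -.235 0.1375
```

Settled and level, with the tilt at about +0.001 rad. I'm handing it in.

```bash
python3 -c "
from cell import arm
print(arm.sign_off())"
```

```text
the job is handed in; nothing more can be done
None
```

The arcade joystick hangs in the fork, released, and the free beam rests level. I handed the job in at about 35 s of the 67 s allowed.

- **Hanging:** I gripped the grey joystick by its ball and lowered it into the fork until the beam reached its lower stop, then let go. The wrist force read about 1 to 3 N net throughout, well under the 25 N limit. The pictures showed the plate flat on both rails between the lips.
- **Poise:** I pushed it with fingers held 40 mm apart around the upright, so it was never clamped. Readings between nudges stayed around 1 N. It ended about 167 mm from the pivot.
- **Last checks:** These were taken with the arm clear of everything and the beam settled.
    - The wrist camera gave a tilt of about +0.001 rad, with the beam's tip top at 137.6 mm against about 138 mm when level.
    - The side camera agreed less closely. Its inner-bar fits scattered from -0.001 to -0.008 rad, and its outer-bar fit had too few pixels to trust. Its tip height, about 137 mm, agreed with level.
- **Other parts:** I did not touch any other parts or the pink look-alikes.

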